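Set up the whetstone in its holder on the dining table

TASK

Set up for knife sharpening: first press the holder's sprung lever down until it catches and stays down by itself, then lift the whetstone off its sloping draining stand and lay it flat and lengthwise on the holder's bed between the two jaws, without dropping it. Finally turn the crank clockwise until the sliding jaw clamps the stone firmly against the fixed jaw, leaving the lever down and the lunch box, bottle, mug and spoon rest where they are.

Things in the scene. Friction and masses are not known exactly. Their poses are not given: they have to be found in the camera images.
- holder: Fixed whetstone holder: base plate 84 (x) by 345 mm (y), 14 mm thick, with an aluminium bed 34 mm wide, top 45 mm up. Origin: on the table under the bed's middle; y runs along the bed from crank end (-y) to lever end (+y). Fixed jaw, 60 wide, top at z 60: inner face at y +83 mm. Gear housing at y -150 to -230 mm, 64 wide, top at z 55. Beside the bed fingers can go down to z 16 mm.
- jaw: Sliding aluminium jaw, 60 wide, 18 long (holder y), 40 mm high, top 58 mm above the table. Origin: its centre; the clamping face is 9 mm from it towards holder +y. The face starts 167 to 170 mm from the fixed jaw's (the stone is 150 mm long) and moves only with the crank, 16 mm towards +y per turn.
- crank (a joint): Crank angle (rad) about its upright axis; grows clockwise seen from above, moving the jaw 2.55 mm per rad towards the stone. Starts at 0 to 1.2; limit 12.5. At 0 the arm points along the holder's -x. Friction holds it where left: about 5 N at the knob to turn. With the stone in place it stops when the jaw grips, at about 7.9.
- crank_axis (a point): Point on the crank's upright axis, at gripping height, 90 mm above the table; it is at x 0, y -190 mm in the holder's frame.
- crank_grip (a point): Middle of the crank's upright wooden knob, a free-spinning post 16 mm in diameter and 42 mm tall (66 to 108 mm above the table), 42 mm from the crank axis. This point is 90 mm above the table.
- lever (a joint): Angle (rad) of the sprung steel lever at the holder's +y end: 0 = raised 49 degrees above level, 0.86 = fully down, level (stop). A spring lifts it back to 0 if let go before about 0.66; beyond that it snaps over and a detent holds it near 0.86. About 7 N at the pad moves it.
- lever_pad (a point): Middle of the top face of the black press pad (40 wide, 28 mm long, 7 thick) at the lever's free end, 70 mm along the lever from its hinge. Raised it is about 87 mm above the table, down about 37 mm; it swings in an arc about the hinge, ending about 29 mm farther towards holder +y.
- lever_hinge (a point): Middle of the lever's level hinge line (parallel to the holder's x), 30 mm above the table, at y +106 mm in the holder's frame; the lever points from here to the holder's +y.
- stand: Fixed wooden draining stand with a sloping board 34 mm wide and 164 long that rises towards its +x by 0.56 rad (32 degrees), with a lip at the lower end. Origin: on the table under the middle of the slope; z up. The board's upper face is 68 mm up at the middle. Foot plate 150 by 90 mm, 10 mm thick.
- stone: Grey whetstone block, 150 long (its x), 52 wide (its y), 20 mm thick (its z), about 0.33 kg. Origin: centre of its underside. It starts on the sloping board of the stand, x up the slope, so its z axis leans 32 degrees from vertical towards the stand's -x; it overhangs the board by 9 mm at both long sides.
- lunchbox: Bystander: closed lunch box, 116 by 182 mm, 60 mm high, loose. Origin: centre of its underside.
- bottle: Bystander: steel thermal bottle, 68 mm in diameter, 200 mm tall, loose. Origin: centre of its underside.
- mug: Bystander: white mug, 82 mm in diameter plus handle, 90 mm tall, loose. Origin: centre of its underside.
- spoonrest: Bystander: bamboo spoon rest, a shallow tray 70 by 150 mm, 14 mm high, loose. Origin: centre of its underside.

How it is judged (in metres and radians):
On the way, in this order (a step that is already met when the one before it is completed fails the run):
1. The lever is down (at least 0.76 rad) and stays there by itself, the TCP at least 50 mm away from its pad, the stone still on its stand (value of joint lever above 0.76 rad and distance between the grasp point and lever_pad above 0.05 m and distance of stone from where it was at the start of the episode below 0.02 m), for 0.3 s.
2. The stone is lifted off its stand: at least 60 mm from where it was, and not touching the stand (distance of stone from where it was at the start of the episode above 0.06 m and contact force between stone and stand below 0.1 N), for 0.1 s.
3. The stone lies flat (3 degrees) and lengthwise (4 degrees) on the bed between the jaws, within 10 mm of the bed's centre line, let go by the fingers and not yet clamped (x of stone in the frame of holder between -0.01 and 0.01 m and z of stone in the frame of holder between 0.04 and 0.049 m and angle between stone's own z axis and vertical below 0.06 rad and angle between the x axis of stone and the y axis of holder, either way round below 0.07 rad and contact force between the fingers and stone below 0.1 N and contact force between jaw and stone below 5 N and y of stone in the frame of holder between -0.02 and 0.02 m), for 0.2 s.
4. The crank has been turned so far that the sliding jaw presses on the stone with more than 10 N (x of stone in the frame of holder between -0.01 and 0.01 m and z of stone in the frame of holder between 0.04 and 0.049 m and angle between stone's own z axis and vertical below 0.06 rad and angle between the x axis of stone and the y axis of holder, either way round below 0.07 rad and contact force between jaw and stone above 10 N), for 0.2 s.
At the end, for the whole second after the job is handed in: Lever held down by its detent (over 0.76 rad). Stone at rest on the bed, flat within 3 and lengthwise within 4 degrees, within 10 mm of the bed's centre line, its end home against the fixed jaw (within 4 mm); the sliding jaw alone presses it with over 10 N; fingers off (all of step 4 and contact force between the fingers and stone below 0.1 N and value of joint lever above 0.76 rad and y of stone in the frame of holder between 0.003 and 0.012 m and linear speed of stone below 0.02 m/s); the robot touches nothing.
It fails at once if The lunch box, bottle, mug or spoon rest is moved by more than 20 mm (distance of any of lunchbox, bottle, mug, spoonrest from where it was at the start of the episode above 0.02 m).
It fails at once if The stone is dropped or thrown: it moves faster than 0.45 m/s while the fingers do not hold it (a fall of about 10 mm) (linear speed of stone above 0.45 m/s and contact force between the fingers and stone below 0.1 N).
It also fails if it takes over 66 s, if anything falls off the work surface, if the arm or the gripper's body presses on something with over 40 N, if the wrist force passes 120 N, or if a joint passes its speed limit or range.

ROBOT

A 6-joint arm with a two-finger parallel gripper is mounted at the origin on the work surface. World frame = base frame: x ahead of the robot, y to its left, z up, the work surface at z = 0. Lengths are in mm, angles in rad, forces in N, time in s.
With the tool pointing down it reaches from about 275 to 750 mm from the base axis. Payload 10.2 kg.
Tool frame: the origin (TCP) lies between the finger pads, 19 mm behind the fingertips; this is the grasp point; z points along the fingers, y is the direction in which the jaws open and shut (so a half turn about z gives the same grasp; the last joint's range is limited). The gripper opens to 85 mm and grips with 20 to 120 N. Pads are 22 mm wide; open, the fingers measure 114 mm over their backs; the gripper's body (76 mm by 85 mm) begins 54 mm behind the grasp point. The pads swing forward as they close: fully open they stand 13 mm farther back than shut.
Start: joints at [-1.325, 0.313, 1.498, -0, 1.331, -0.223], TCP at [237.192, -468.371, 249.994] pointing down, gripper open.
Joint ranges: [-2.94, 2.94], [-0.97, 2.17], [0.19, 2.56], [-1.23, 4.37], [0.02, 3.11], [-2.88, 2.88]. Speed limits (rad/s): [2.39, 2.39, 3.01, 3.14, 3.14, 3.14].

INTERFACE

Orientations are given as a unit quaternion [w, x, y, z].
In Python, from rig import sense, optics, ctrl gives the robot as it stands.
- The arm moves only by the tool play_rows, never from a script. Its argument "plan" is a list of rows, each a list of 7 numbers: the shift along the world's x, y, z in mm, then the turn, a rotation vector about the world's x, y, z in rad, then the opening, from -1 (shut) to 1 (fully open), so that 0 is half open. A call has 1 to 5 rows; each row shifts and turns the pose as measured when the row begins; what a row does not reach is not made up. A row lasts 1/12 s, in which the tool goes at most 41.7 mm and 7.16 degrees, less where a joint would pass 70% of its speed; a pose out of reach is approached as far as the arm can. A call is refused whole if a number of a shift passes 41.7 or a number of a turn 0.125, either way. A call with a gripper value outside its range is refused whole. The fingers move at their own pace and stop on an object; "grip_force" is the grip in N (left out, the last holds). Time passes only in rows, so rows that do not move let the fingers close. It gives the time, the measured TCP pose, the force and the opening at its end, in the units of the state.
- sense(): the state, without advancing time (a new reading comes with each control period).
- optics.capture(name): name is "side" or "top" or "wrist"; returns a dict with "img" (480x640x3 uint8, blue, green, red), "fx", "fy", "cx", "cy" (pixels), "world_to_cam" (4x4, takes a point from world to camera coordinates). Camera axes: x right, y up, looking along -z (the intrinsics and any distortion apply to the point x, -y, -z); pixel columns grow to the right and rows downward; lengths in mm; the calibration is good to about 2 mm. A picture is of the moment at which its call begins. There is no depth.
- ctrl.finish_job(): hands the job in, once; it reports no verdict.
The state is a dict: "time_s": time; "joints": joint angles; "dq": joint speeds; "tau": joint torques, N m; "eef_pos": TCP position; "ee_rot": TCP orientation; "force": force on the tool from outside, world axes, zero at the start; "wrist_torque": the same for the moment, N m; "grip_width": opening from 0.0 (shut) to 1.0 (fully open).
Only numpy, scipy, OpenCV 4.12 (cv2) and the standard library are available. Lean on these libraries where they do the work, as an engineer would, in place of code of your own. Each camera call takes 0.05 s, during which the arm holds its last target. There are 200 camera calls.

## Working session

There is one attempt and no reset: what is moved stays moved. The work goes in short steps, Python scripts to look and compute and a tool call to move; the robot and the scene stay as the last step left them, time stands still between calls to the robot, and variables do not carry over. Pictures are saved under pics/ and viewed, about 8 in all and at most 12, crops included, and the job is handed in when it is done.

Besides the shell and the picture viewer there is one more tool, called after "Request:" as name(argument=value, ...), one argument or row to a line, values as JSON. play_rows: Moves the arm, as the interface text tells. Its arguments: {"type":"object","properties":{"plan":{"type":"array"},"grip_force":{"type":"number"}},"required":["plan"]}

```bash
ls; mkdir -p pics
python3 - <<'E'
from rig import sense, optics
import cv2,json
s=sense(); print(s)
for n in ("top","side"):
    c=optics.capture(n); cv2.imwrite(f"pics/{n}0.png",c["img"]); print(n,{k:(v.tolist() if hasattr(v,'tolist') else v) for k,v in c.items() if k!="img"})
E
```

```text
pics
{'time_s': 0.0, 'joints': array([-1.32544063e+00,  3.13455195e-01,  1.49843444e+00,  1.06331560e-06,
        1.33099485e+00, -2.23408074e-01]), 'dq': array([-7.08155150e-04,  8.61407046e-04,  4.37132708e-04,  5.05895500e-04,
        1.83593265e-03, -7.88702657e-05]), 'tau': array([-3.48226768e-04, -4.12268865e+01, -2.59741598e+01, -1.73111512e-04,
        4.21758508e-03,  4.90697616e-06]), 'eef_pos': array([ 237.11453854, -468.14449873,  249.43339676]), 'ee_rot': array([-6.45883817e-04,  9.72657905e-01,  2.32241645e-01, -6.57169857e-06]), 'force': array([0.51768137, 0.22391699, 0.5042602 ]), 'wrist_torque': array([ 0.01312962,  0.01396611, -0.02295184]), 'grip_width': 0.997642884849679}
top {'fx': 506.1766774753472, 'fy': 506.1766774753472, 'cx': 315.80072659516077, 'cy': 242.36200251258893, 'world_to_cam': [[-0.022475011037043184, -0.9995755746079346, -0.018534954170497178, -0.983260312453798], [0.9825321850667129, -0.025509907516607127, 0.18433597024597587, -596.6236477772723], [-0.18473055834624635, -0.014068236055447592, 0.9826885089118383, -890.6000406679215], [0.0, 0.0, 0.0, 1.0]]}
side {'fx': 479.43949281106694, 'fy': 479.43949281106694, 'cx': 319.4934221809106, 'cy': 233.6813506080515, 'world_to_cam': [[-0.9670414807892624, -0.25460153313316486, 0.0029721640520433755, 554.7161150489775], [0.16410458942739423, -0.6143009890369054, 0.7718186176797927, -199.9608509751679], [-0.19468040004524506, 0.74686836470326, 0.6358358181509606, -790.8429017466557], [0.0, 0.0, 0.0, 1.0]]}
```

View pics/top0.png

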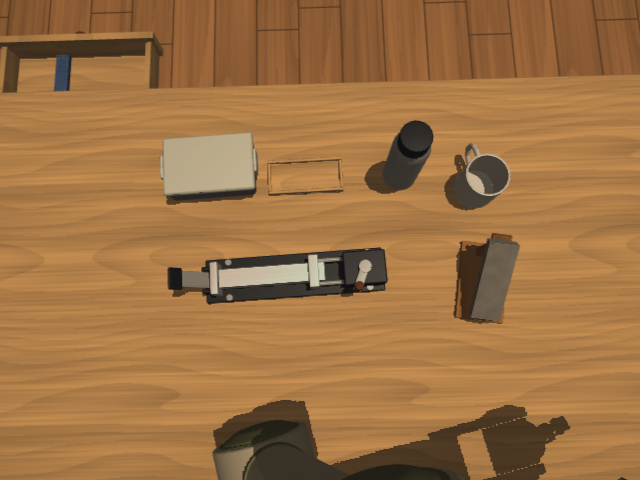

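View pics/side0.png

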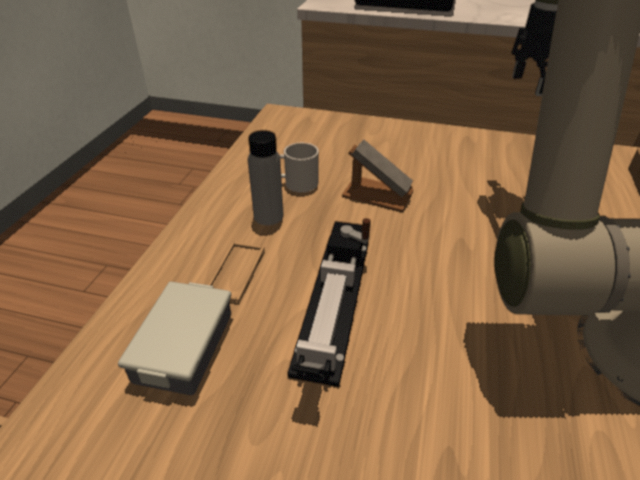

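The top view shows the holder lengthwise along world y: lever pad at (176,278), fixed jaw (214,279), sliding jaw (314,271), crank hub (365,267) and knob (359,286). The stone on its stand is at about (494,278), with its upper end towards +x. The side view agrees. I'll zoom for a closer measurement.

```bash
cat > h.py <<'E'
import numpy as np, cv2
from rig import sense, optics
def ray(c,u,v):
    M=np.array(c["world_to_cam"]); R=M[:3,:3]; o=-R.T@M[:3,3]
    d=R.T@np.array([(u-c["cx"])/c["fx"],-(v-c["cy"])/c["fy"],-1]); return o,d
def at(c,u,v,z):
    o,d=ray(c,u,v); return o+d*(z-o[2])/d[2]
def proj(c,p):
    M=np.array(c["world_to_cam"]); q=M[:3,:3]@np.asarray(p,float)+M[:3,3]
    return np.array([c["cx"]+c["fx"]*q[0]/-q[2], c["cy"]-c["fy"]*q[1]/-q[2]])
def st():
    s=sense(); print(round(s["time_s"],2),s["eef_pos"].round(1),s["ee_rot"].round(4),"F",s["force"].round(1),"g",round(s["grip_width"],3),"q",s["joints"].round(2)); return s
E
python3 - <<'E'
import cv2,numpy as np,pickle
from h import *
c=optics.capture("top"); pickle.dump(c,open("top.pkl","wb"))
s=optics.capture("side"); pickle.dump(s,open("side.pkl","wb"))
i=c["img"]; a=cv2.resize(i[235:310,160:395],None,fx=3.4,fy=3.4,interpolation=cv2.INTER_CUBIC)
b=cv2.resize(i[225:330,440:540],None,fx=3,fy=3,interpolation=cv2.INTER_CUBIC)
d=cv2.resize(s["img"][130:220,330:430],None,fx=3.3,fy=3.3,interpolation=cv2.INTER_CUBIC)
o=np.zeros((255+315,800,3),np.uint8); o[:255,:a.shape[1]]=a; o[255:255+315,:300]=b; o[255:255+297,320:650]=d
cv2.imwrite("pics/crop1.png",o)
for n,u,v,z in [("pad",176,278,87),("fj",214,279,60),("jaw",314,271,58),("axis",365,267,75),("knob",359,286,108),("stone",494,278,85)]: print(n,at(c,u,v,z).round(1))
E
```

```text
pad [532.1 236.   87. ]
fj [531.8 173.5  60. ]
jaw [542.3 -10.9  58. ]
axis [ 545.1 -103.7   75. ]
knob [507.7 -89.3 108. ]
stone [ 518.3 -330.6   85. ]
```

View pics/crop1.png

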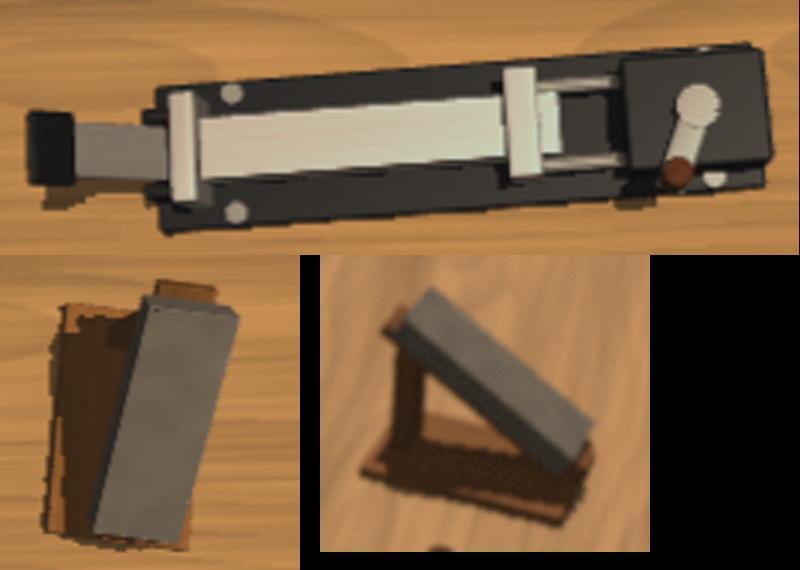

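Run:
```python
import pickle
from h import *
from scipy.optimize import least_squares
from scipy.spatial.transform import Rotation as Ro
c=pickle.load(open("top.pkl","rb")); s=pickle.load(open("side.pkl","rb"))
A=lambda u,v:((u+.5)/3.4-.5+160,(v+.5)/3.4-.5+235)
B=lambda u,v:((u+.5)/3-.5+440,(v-254.5)/3-.5+225)
D=lambda u,v:((u-319.5)/3.3-.5+330,(v-254.5)/3.3-.5+130)
H=[((-42,115,14),A(163,233)),((42,115,14),A(156,88)),((-42,-230,14),A(768,188)),((0,-190,90),None),
 ((32,-150,55),A(625,58)),((32,-230,55),A(762,48)),((-32,-230,55),A(770,160)),((-32,-150,55),A(625,168)),
 ((-30,83,60),A(192,200)),((30,83,60),A(192,92))]
H=[h for h in H if h[1] is not None]
def P(p,q): R=Ro.from_euler('z',p[2]); return R.apply(q)+[p[0],p[1],0]
f=lambda p:np.concatenate([proj(c,P(p,q))-m for q,m in H])
r=least_squares(f,[540,90,0.05],loss='soft_l1'); hp=r.x
print("holder",hp.round(3)); print(r.fun.reshape(-1,2).round(1).tolist())
for n,q in [("hinge",(0,106,30)),("pad up",(0,152,87)),("pad down",(0,177,37)),("axis",(0,-190,90)),("jawL",(0,83,60))]: print(n,P(hp,q).round(1))
kn=at(c,*A(678,169),108); ax=P(hp,(0,-190,108)); d=kn-ax; print("knob",kn.round(1),"r",np.hypot(*d[:2]).round(1),"ang rel -x cw",(-(np.arctan2(d[1],d[0])-hp[2]-np.pi)).round(3))
print("pad seen",at(c,*A(50,149),87).round(1), "hub",at(c,*A(698,104),80).round(1))
# stone
S=[(c,(75,26,20),B(147,308)),(c,(75,-26,20),B(234,319)),(c,(-75,-26,20),B(182,541)),(c,(-75,26,20),B(96,533)),
 (s,(75,-26,20),D(432,288)),(s,(-75,-26,20),D(593,425)),(s,(-75,26,0),D(570,472))]
def Q(p,q): return Ro.from_euler('zy',[p[3],0]).apply(Ro.from_euler('y',-p[4]).apply(q))+p[:3]
g=lambda p:np.concatenate([proj(k,Q(p,q))-m for k,q,m in S]+[[(p[4]-.56)*100]])
r=least_squares(g,[518,-330,70,-.1,.56]); sp=r.x
print("stone",sp.round(3)); print(r.fun[:-1].reshape(-1,2).round(1).tolist())
for n,q in [("topmid",(0,0,20)),("mid",(0,0,10))]: print(n,Q(sp,q).round(1))
pickle.dump((hp,sp),open("poses.pkl","wb"))
```

```text
holder [5.38706e+02 8.57370e+01 5.10000e-02]
[[-1.7, 0.1], [-1.0, -0.5], [-0.0, -0.2], [-2.2, -0.4], [0.4, -0.7], [1.4, 0.6], [0.7, 1.5], [1.2, 0.3], [-0.0, -0.3]]
hinge [533.3 191.6  30. ]
pad up [530.9 237.5  87. ]
pad down [529.7 262.5  37. ]
axis [ 548.4 -104.    90. ]
jawL [534.5 168.6  60. ]
knob [510.6 -89.5 108. ] r 40.5 ang rel -x cw 0.417
pad seen [531.3 238.9  87. ] hub [ 547.6 -103.3   80. ]
stone [ 5.19055e+02 -3.30521e+02  7.17000e+01 -1.16000e-01  5.61000e-01]
[[-0.8, 0.3], [0.9, -0.7], [0.3, 1.7], [0.2, 1.7], [-1.2, -0.6], [0.6, -1.2], [-3.2, 1.7]]
topmid [ 508.5 -329.3   88.6]
mid [ 513.8 -329.9   80.2]
```

Both fits are consistent with the given sizes (crank radius 40.5 against 42 mm, stone underside 71.7 against 68 mm). Now the lever, with the fingers shut.

Request:
play_rows(
  plan=[
    [16,38,0,0,0,0,-1],
    [16,38,0,0,0,0,-1],
    [16,38,0,0,0,0,-1],
    [16,38,0,0,0,0,-1],
    [16,38,0,0,0,0,-1],
  ],
  grip_force=50,
)

```text
time_s: 0.62
eef_pos: [314.9, -277.8, 247.2]
ee_rot: [-0.001, 0.974, 0.227, -0.001]
force: [1.5, -0.4, 0.8]
grip_width: 0.298
```

Request:
play_rows(
  plan=[
    [16,38,0,0,0,0,-1],
    [16,38,0,0,0,0,-1],
    [16,38,0,0,0,0,-1],
    [16,38,0,0,0,0,-1],
    [16,38,0,0,0,0,-1],
  ],
)

```text
time_s: 1.03
eef_pos: [393.0, -84.6, 247.5]
ee_rot: [-0.001, 0.974, 0.226, 0.0]
force: [0.5, -0.7, 0.4]
grip_width: 0.004
```

Request:
play_rows(
  plan=[
    [16,38,0,0,0,0,-1],
    [16,38,0,0,0,0,-1],
    [16,38,0,0,0,0,-1],
    [16,38,0,0,0,0,-1],
    [16,38,0,0,0,0,-1],
  ],
)

```text
time_s: 1.45
eef_pos: [471.1, 108.9, 248.0]
ee_rot: [-0.0, 0.974, 0.226, 0.001]
force: [1.1, -1.0, 0.0]
grip_width: -0.0
```

Request:
play_rows(
  plan=[
    [15,33,-15,0,0,0,-1],
    [15,33,-25,0,0,0,-1],
    [15,33,-25,0,0,0,-1],
    [15,33,-30,0,0,0,-1],
    [0,0,-30,0,0,0,-1],
  ],
)

```text
time_s: 1.87
eef_pos: [530.6, 243.2, 132.6]
ee_rot: [-0.0, 0.973, 0.23, 0.008]
force: [0.2, 0.4, -0.9]
grip_width: -0.002
```

Request:
play_rows(
  plan=[
    [0,0,0,0,0,0,-1],
  ],
)

```text
time_s: 1.95
eef_pos: [528.0, 243.7, 126.7]
ee_rot: [-0.0, 0.973, 0.23, 0.003]
force: [0.1, -0.3, -2.2]
grip_width: 0.0
```

Run:
```python
from h import *
st(); c=optics.capture("top"); s=optics.capture("side")
a=cv2.resize(c["img"][190:340,130:330],None,fx=2,fy=2); b=cv2.resize(s["img"][280:470,210:410],None,fx=2,fy=2)
o=np.zeros((380,800,3),np.uint8); o[:300,:400]=a; o[:,400:]=b; cv2.imwrite("pics/lev.png",o)
```

```text
1.95 [528.  243.7 126.7] [-1.000e-04  9.731e-01  2.304e-01  3.300e-03] F [ 0.1 -0.3 -2.2] g 0.0 q [0.23 0.55 1.48 0.   1.1  1.34]
```

View pics/lev.png

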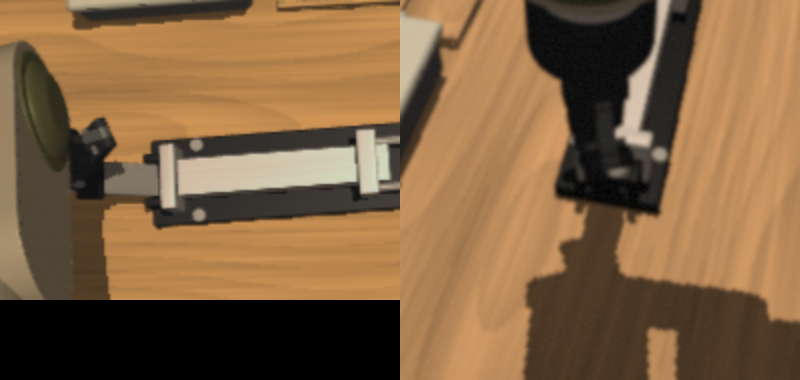

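The fingers are over the pad: in the left (top-view) half the pad is at about (88,180), beneath the gripper. Pressing along the arc.

Request:
play_rows(
  plan=[
    [2,0,-18,0,0,0,-1],
    [0,4,-18,0,0,0,-1],
    [0,5,-16,0,0,0,-1],
    [0,5,-14,0,0,0,-1],
    [0,3,-10,0,0,0,-1],
  ],
)

```text
time_s: 2.47
eef_pos: [541.9, 261.8, 76.7]
ee_rot: [-0.003, 0.974, 0.227, 0.026]
force: [-1.8, -1.7, 1.6]
grip_width: 0.001
```

Request:
play_rows(
  plan=[
    [0,2,-8,0,0,0,-1],
    [0,0,-5,0,0,0,-1],
  ],
)

```text
time_s: 2.63
eef_pos: [543.4, 263.3, 66.1]
ee_rot: [-0.003, 0.974, 0.226, 0.028]
force: [0.3, -0.6, -1.1]
grip_width: -0.002
```

Run:
```python
from h import *
st(); c=optics.capture("wrist"); s=optics.capture("side")
a=cv2.resize(c["img"],(400,300)); b=cv2.resize(s["img"][280:470,210:410],None,fx=2,fy=2)
o=np.zeros((380,800,3),np.uint8); o[:300,:400]=a; o[:,400:]=b; cv2.imwrite("pics/lev2.png",o)
```

```text
2.63 [543.4 263.3  66.1] [-0.0027  0.9736  0.2263  0.0281] F [ 0.3 -0.6 -1.1] g -0.002 q [0.26 0.65 1.49 0.   0.94 1.37]
```

View pics/lev2.png

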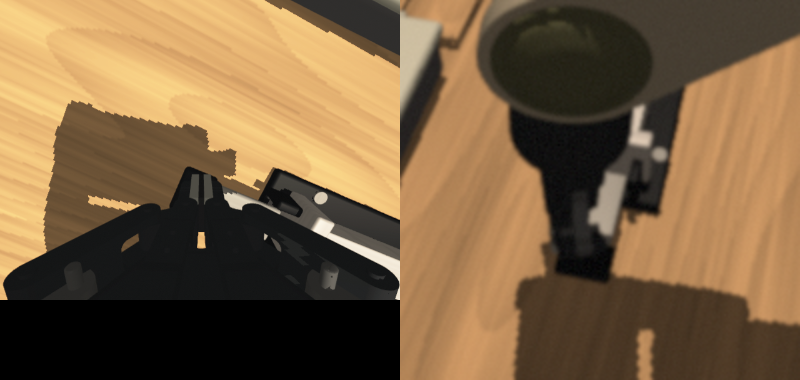

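The side view shows the lever lying level and the force is about 0, so it looks snapped over. I'll retreat upward and check from above.

Request:
play_rows(
  plan=[
    [0,0,30,0,0,0,-1],
    [0,0,40,0,0,0,0],
    [-10,-15,38,0,0,0,1],
    [-5,-38,15,0,0,0,1],
    [-5,-40,8,0,0,0,1],
  ],
)

```text
time_s: 3.15
eef_pos: [520.8, 170.2, 201.1]
ee_rot: [-0.002, 0.973, 0.229, 0.026]
force: [0.9, -0.1, 0.7]
grip_width: 0.567
```

Request:
play_rows(
  plan=[
    [-5,-40,5,0,0,0,1],
    [-5,-40,5,0,0,0,1],
    [-5,-40,0,0,0,0,1],
    [-5,-40,0,0,0,0,1],
    [-5,-40,0,0,0,0,1],
  ],
)

```text
time_s: 3.57
eef_pos: [494.4, -36.5, 219.5]
ee_rot: [0.0, 0.973, 0.23, 0.033]
force: [0.5, -0.0, -0.5]
grip_width: 1.002
```

```bash
cat >> h.py <<'E'
from scipy.spatial.transform import Rotation as Ro
def rot(s): w,x,y,z=s["ee_rot"]; return Ro.from_quat([x,y,z,w])
def togo(p,xa,za):
    "shift and rotvec from present pose to TCP p, tool z along za, tool x near xa"
    s=st(); z=np.array(za,float); z/=np.linalg.norm(z); x=np.array(xa,float); x-=z*(x@z); x/=np.linalg.norm(x)
    T=Ro.from_matrix(np.c_[x,np.cross(z,x),z]); print("shift",(np.array(p)-s["eef_pos"]).round(1),"turn",(T*rot(s).inv()).as_rotvec().round(3))
E
python3 - <<'E'
from h import *
import pickle
hp,sp=pickle.load(open("poses.pkl","rb"))
S=Ro.from_euler('z',sp[3])*Ro.from_euler('y',-sp[4]); z=S.apply([0,0,1]); x=S.apply([1,0,0])
g=S.apply([0,0,9])+sp[:3]; print("grasp",g.round(1),"z",z.round(3))
togo(g+90*z,x,-z)
c=optics.capture("top"); cv2.imwrite("pics/t2.png",cv2.resize(c["img"][190:340,100:420],None,fx=2.5,fy=2.5))
E
```

```text
grasp [ 514.3 -330.    79.3] z [-0.528  0.062  0.847]
3.57 [494.4 -36.5 219.5] [3.000e-04 9.726e-01 2.300e-01 3.260e-02] F [ 0.5 -0.  -0.5] g 1.002 q [-0.33  0.24  1.67  0.04  1.17  0.77]
shift [ -27.7 -287.9  -63.9] turn [ 0.103 -0.494 -0.564]
```

View pics/t2.png

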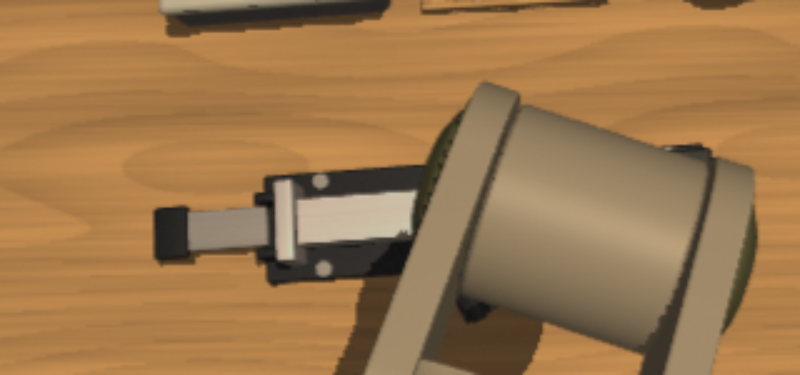

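The lever stays level, with the pad at about (169,284) in the full image; it was at (176,278) when raised. On to the stone's pre-grasp.

Request:
play_rows(
  plan=[
    [-3,-36,0,0.013,-0.062,-0.07,1],
    [-3,-36,0,0.013,-0.062,-0.07,1],
    [-3,-36,-4,0.013,-0.062,-0.07,1],
    [-3,-36,-8,0.013,-0.062,-0.07,1],
    [-4,-36,-8,0.013,-0.062,-0.07,1],
  ],
)

```text
time_s: 4.03
eef_pos: [478.2, -227.4, 205.4]
ee_rot: [0.017, 0.979, 0.045, 0.197]
force: [1.5, 1.4, -0.2]
grip_width: 1.002
```

Request:
play_rows(
  plan=[
    [-4,-36,-14,0.013,-0.062,-0.07,1],
    [-4,-36,-14,0.013,-0.062,-0.07,1],
    [-4,-30,-14,0.013,-0.062,-0.07,1],
    [0,0,0,0,0,0,1],
  ],
)

```text
time_s: 4.37
eef_pos: [461.7, -342.2, 164.5]
ee_rot: [0.029, 0.953, -0.075, 0.292]
force: [0.3, 0.8, -0.6]
grip_width: 1.0
```

```bash
cat > s.py <<'E'
from h import *
import pickle,sys
hp,sp=pickle.load(open("poses.pkl","rb"))
S=Ro.from_euler('z',sp[3])*Ro.from_euler('y',-sp[4]); z=S.apply([0,0,1]); x=S.apply([1,0,0])
g=S.apply([0,0,9])+sp[:3]
togo(g+float(sys.argv[1])*z,x,-z)
E
python3 - <<'E'
from h import *
import pickle
c=pickle.load(open("top.pkl","rb"));print("pad down would be at",proj(c,(529.7,262.5,37)),"up",proj(c,(531,235,87)))
E
python3 s.py 90; python3 -c "
from h import *
c=optics.capture('wrist'); cv2.imwrite('pics/w1.png',c['img']); import pickle; pickle.dump(c,open('w1.pkl','wb'))"
```

```text
pad down would be at [169.65298127 282.63871189] up [176.52303745 278.57687098]
4.37 [ 461.7 -342.2  164.5] [ 0.0291  0.9531 -0.0746  0.292 ] F [ 0.3  0.8 -0.6] g 1.0 q [-1.02  0.32  1.85  0.73  0.68  0.19]
shift [ 5.1 17.8 -9. ] turn [0.017 0.032 0.043]
```

View pics/w1.png

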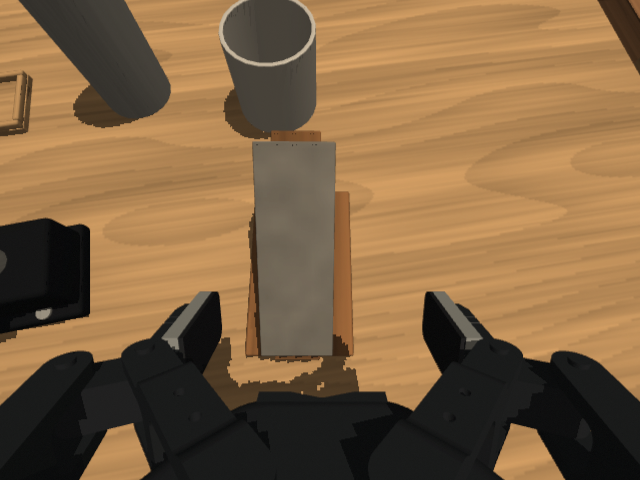

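The wrist view shows the stone's top-face corners at (252,142), (335,142), (332,355) and (260,355), between the open fingers. I'll refine the stone pose with these.

```bash
python3 - <<'E'
from h import *
import pickle
from scipy.optimize import least_squares
c=pickle.load(open("w1.pkl","rb"));hp,sp=pickle.load(open("poses.pkl","rb"))
Q=lambda p,q: Ro.from_euler('z',p[3]).apply(Ro.from_euler('y',-.56).apply(q))+p[:3]
S=[((75,26,20),(252,145)),((75,-26,20),(335,145)),((-75,-26,20),(332,355)),((-75,26,20),(260,355))]
print([ (proj(c,Q(sp,q))-m).round(1).tolist() for q,m in S])
r=least_squares(lambda p:np.concatenate([proj(c,Q(p,q))-m for q,m in S]),sp[:4]); print(r.x.round(3),r.fun.round(1)); 
n=np.r_[(r.x+sp[:4])/2,.56]; print(n.round(2)); pickle.dump((hp,n),open("poses.pkl","wb"))
E
python3 s.py 60
```

```text
[[-11.2, -3.2], [-8.0, -5.9], [0.8, 3.2], [-0.5, 6.6]]
[ 5.21646e+02 -3.33579e+02  6.24440e+01 -1.61000e-01] [ 0.3 -0.5 -0.4  0.1 -0.7  0.3  0.8  0.2]
[ 5.2035e+02 -3.3205e+02  6.7070e+01 -1.4000e-01  5.6000e-01]
4.42 [ 462.4 -340.6  165.9] [ 0.029   0.9534 -0.0724  0.2914] F [ 0.4 -0.5  0.9] g 1.001 q [-1.02  0.32  1.85  0.72  0.69  0.2 ]
shift [ 21.6  13.6 -40.4] turn [0.018 0.032 0.017]
```

Request:
play_rows(
  plan=[
    [11,8,-10,0.009,0.016,0.009,1],
    [11,6,-30,0.009,0.016,0.008,1],
    [0,0,0,0,0,0,1],
  ],
)

```text
time_s: 4.67
eef_pos: [485.4, -326.5, 128.3]
ee_rot: [0.021, 0.959, -0.065, 0.276]
force: [0.3, 2.1, -2.3]
grip_width: 0.996
```

```bash
python3 s.py 0
```

```text
4.67 [ 485.4 -326.5  128.3] [ 0.0205  0.9588 -0.0647  0.2758] F [ 0.3  2.1 -2.3] g 0.996 q [-0.96  0.4   1.83  0.72  0.63  0.22]
shift [ 30.2  -4.9 -53.6] turn [ 0.004 -0.    -0.003]
```

Request:
play_rows(
  plan=[
    [10,-2,-17,0,0,0,1],
    [9,-1,-15,0,0,0,1],
    [7,-1,-13,0,0,0,1],
    [3,0,-6,0,0,0,1],
    [0,0,0,0,0,0,1],
  ],
)

```text
time_s: 5.08
eef_pos: [519.1, -328.4, 84.5]
ee_rot: [0.023, 0.958, -0.058, 0.279]
force: [0.2, -0.5, -0.9]
grip_width: 0.998
```

```bash
python3 s.py 0
```

```text
5.08 [ 519.1 -328.4   84.5] [ 0.0227  0.9582 -0.0582  0.2793] F [ 0.2 -0.5 -0.9] g 0.998 q [-0.9   0.53  1.79  0.8   0.54  0.15]
shift [-3.5 -3.  -9.8] turn [ 0.012  0.006 -0.014]
```

Request:
play_rows(
  plan=[
    [-2,-2,-8,0.01,0.005,-0.01,1],
    [0,0,-3,0,0,0,1],
    [0,0,0,0,0,0,-0.2],
    [0,0,0,0,0,0,-0.5],
    [0,0,0,0,0,0,-1],
  ],
  grip_force=50,
)

```text
time_s: 5.5
eef_pos: [517.3, -331.7, 77.9]
ee_rot: [0.022, 0.958, -0.064, 0.278]
force: [-9.9, -0.6, 15.2]
grip_width: 0.606
```

Request:
play_rows(
  plan=[
    [0,0,0,0,0,0,-1],
    [0,0,0,0,0,0,-1],
    [0,0,0,0,0,0,-1],
  ],
  grip_force=60,
)

```text
time_s: 5.75
eef_pos: [517.0, -331.8, 78.3]
ee_rot: [0.022, 0.958, -0.064, 0.279]
force: [2.6, -0.8, -3.7]
grip_width: 0.599
```

```bash
python3 s.py 0
```

```text
5.75 [ 517.  -331.8   78.3] [ 0.0217  0.958  -0.064   0.2785] F [ 2.6 -0.8 -3.7] g 0.599 q [-0.91  0.54  1.79  0.81  0.54  0.14]
shift [-1.4  0.4 -3.6] turn [ 0.007  0.005 -0.004]
```

Gripped: 0.60 × 85 is about 51 mm against the 52 mm width. Lifting along the normal, then up.

Request:
play_rows(
  plan=[
    [-4,0,8,0,0,0,-1],
    [-8,0,18,0,0,0,-1],
    [-10,0,25,0,0,0,-1],
    [-10,5,30,0,0,0,-1],
    [-5,10,30,0,0,0,-1],
  ],
)

```text
time_s: 6.17
eef_pos: [475.4, -313.2, 184.0]
ee_rot: [0.015, 0.96, -0.065, 0.272]
force: [0.9, -0.5, -4.0]
grip_width: 0.595
```

```bash
cat > p.py <<'E'
from h import *
import pickle,sys
hp,sp=pickle.load(open("poses.pkl","rb"))
Hx=Ro.from_euler('z',hp[2])
q=[float(a) for a in sys.argv[1:4]]
# tool x along holder +y, tool down
togo(Hx.apply(q)+[hp[0],hp[1],0],Hx.apply([0,1,0]),[0,0,-1])
E
python3 p.py 0 0 150
```

```text
6.17 [ 475.4 -313.2  184. ] [ 0.0152  0.9601 -0.0652  0.2715] F [ 0.9 -0.5 -4. ] g 0.595 q [-0.96  0.29  1.82  0.61  0.74  0.35]
shift [ 63.4 399.  -34. ] turn [-0.43   0.456  1.708]
```

Request:
play_rows(
  plan=[
    [0,25,5,-0.027,0.0285,0.107,-1],
    [2,25,5,-0.027,0.0285,0.107,-1],
    [2,25,0,-0.027,0.0285,0.107,-1],
    [2,25,0,-0.027,0.0285,0.107,-1],
    [4,25,0,-0.027,0.0285,0.107,-1],
  ],
)

```text
time_s: 6.58
eef_pos: [481.5, -186.5, 200.0]
ee_rot: [0.015, 0.955, 0.218, 0.199]
force: [1.0, 0.3, -3.9]
grip_width: 0.593
```

Request:
play_rows(
  plan=[
    [4,25,0,-0.027,0.0285,0.107,-1],
    [4,25,0,-0.027,0.0285,0.107,-1],
    [4,25,0,-0.027,0.0285,0.107,-1],
    [4,25,0,-0.027,0.0285,0.107,-1],
    [4,25,0,-0.027,0.0285,0.107,-1],
  ],
)

```text
time_s: 7.0
eef_pos: [498.2, -55.2, 198.9]
ee_rot: [0.009, 0.867, 0.487, 0.106]
force: [1.2, -0.4, -5.0]
grip_width: 0.594
```

Request:
play_rows(
  plan=[
    [5,25,0,-0.027,0.0285,0.107,-1],
    [5,25,0,-0.027,0.0285,0.107,-1],
    [5,25,0,-0.027,0.0285,0.107,-1],
    [5,25,0,-0.027,0.0285,0.107,-1],
    [5,25,0,-0.027,0.0285,0.107,-1],
  ],
)

```text
time_s: 7.42
eef_pos: [520.7, 75.8, 197.8]
ee_rot: [0.003, 0.701, 0.713, 0.003]
force: [1.2, 0.8, -4.0]
grip_width: 0.596
```

```bash
python3 p.py 0 0 130
```

```text
7.42 [520.7  75.8 197.8] [0.0026 0.7012 0.713  0.0026] F [ 1.2  0.8 -4. ] g 0.596 q [-0.08  0.36  1.58  0.    1.2  -0.1 ]
shift [ 18.1  10.  -67.8] turn [-0.     0.007  0.034]
```

Request:
play_rows(
  plan=[
    [9,5,-25,0,0.003,0.02,-1],
    [9,5,-25,0,0.003,0.014,-1],
    [0,0,-25,0,0,0,-1],
    [0,0,0,0,0,0,-1],
  ],
)

```text
time_s: 7.75
eef_pos: [538.5, 92.7, 120.0]
ee_rot: [0.0, 0.683, 0.73, -0.001]
force: [-1.6, 0.2, -5.8]
grip_width: 0.598
```

```bash
python3 p.py 0 0 60
python3 - <<'E'
from h import *
import pickle
c=optics.capture("wrist"); s=optics.capture("side"); pickle.dump((c,s),open("w2.pkl","wb"))
o=np.zeros((600,640,3),np.uint8); o[:320]=c["img"][0:320]; o[320:600]=cv2.resize(s["img"][200:400,180:460],None,fx=1.4,fy=1.4)[:, :392].repeat(1,0) if 0 else 0
k=cv2.resize(s["img"][210:400,230:430],(295,280)); o[320:600,:295]=k; cv2.imwrite("pics/w2.png",o)
E
```

```text
7.75 [538.5  92.7 120. ] [ 0.000e+00  6.831e-01  7.303e-01 -7.000e-04] F [-1.6  0.2 -5.8] g 0.598 q [-0.04  0.49  1.6  -0.    1.05 -0.11]
shift [  0.2  -7.  -60. ] turn [ 0.001 -0.001 -0.016]
```

View pics/w2.png

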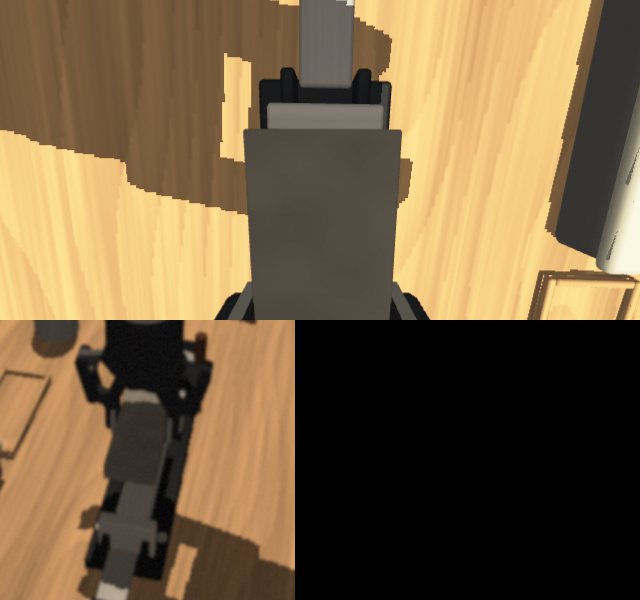

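Run:
```python
from h import *
import pickle
from scipy.optimize import least_squares
c,s=pickle.load(open("w2.pkl","rb"));hp,sp=pickle.load(open("poses.pkl","rb"))
st_=sense(); R=rot(st_); t=st_["eef_pos"]
# stone frame in tool: x same, y,z flipped; params: along a, side l, height b(TCP above underside), pitch, yaw
def W(p,q): 
    r=Ro.from_euler('z',p[4])*Ro.from_euler('y',p[3]); v=r.apply(np.array(q)-[0,0,10])+[p[0],p[1],10-p[2]]
    return t+R.apply(v*[1,-1,-1])
O=[((75,26,20),(244,129)),((75,-26,20),(401,129))]
E_=[(26,(252.5,318)),(-26,(391.5,318))]
def f(p):
    o=[proj(c,W(p,q))-m for q,m in O]
    for y,m in E_:
        A,B=proj(c,W(p,(75,y,20))),proj(c,W(p,(-20,y,20))); u=A[0]+(B[0]-A[0])*(m[1]-A[1])/(B[1]-A[1]); o.append([u-m[0]])
    return np.concatenate(o+[[(p[2]-12)*.3]])
r=least_squares(f,[0,0,12,0,0]); print("along,side,height,pitch,yaw",r.x.round(3),r.fun.round(1))
Hx=Ro.from_euler('z',hp[2]); 
hold=lambda w: Hx.inv().apply(w-np.array([hp[0],hp[1],0]))
print("stone centre in holder",hold(W(r.x,(0,0,0))).round(1), "end corner", hold(W(r.x,(75,0,0))).round(1))
for u in (267,383,325): print("jaw outer top edge",hold(at(c,u,103,60)).round(1))
print("lever at hinge side",hold(at(c,300.5,86,33)).round(1),hold(at(c,351.5,86,33)).round(1))
print("base corner",hold(at(c,261,82,14)).round(1),hold(at(c,390,82,14)).round(1))
```

```text
along,side,height,pitch,yaw [-1.482  1.645 14.41   0.063 -0.   ] [-0.  -0.1 -0.1  0.1 -0.2  0.2  0.7]
stone centre in holder [  0.8   4.2 110.3] end corner [ -0.2  79.  105.5]
jaw outer top edge [-28.5  94.4  60. ]
jaw outer top edge [30.  95.3 60. ]
jaw outer top edge [ 0.8 94.9 60. ]
lever at hinge side [-13.2 106.4  33. ] [ 15.9 106.9  33. ]
base corner [-38.9 111.   14. ] [ 41.2 112.3  14. ]
```

The wrist view shows the stone held squarely: its end corners are at (244,129) and (401,129), and the fixed jaw's top edge is at (267–383,103). The stone is centred at about (0.8, 4.2) mm in the holder frame. Shifting −5 mm in y and lowering.

Request:
play_rows(
  plan=[
    [0,-3,-20,0,0,-0.008,-1],
    [0,-2,-18,0,0,-0.008,-1],
    [0,0,-10,0,0,0,-1],
    [0,0,-4,0,0,0,-1],
    [0,0,0,0,0,0,-1],
  ],
)

```text
time_s: 8.27
eef_pos: [544.4, 85.3, 80.2]
ee_rot: [0.008, 0.69, 0.723, 0.006]
force: [-1.0, -0.1, -4.4]
grip_width: 0.601
```

```bash
python3 p.py 0 0 60
```

```text
8.27 [544.4  85.3  80.2] [0.0082 0.6904 0.7234 0.006 ] F [-1.  -0.1 -4.4] g 0.601 q [-0.06  0.55  1.63 -0.    0.94 -0.1 ]
shift [ -5.7   0.4 -20.2] turn [0.003 0.02  0.004]
```

Request:
play_rows(
  plan=[
    [-5,2,-4,0.003,0.02,0.004,-1],
    [0,0,-4,0,0,0,-1],
    [0,0,-3,0,0,0,-1],
  ],
)

```text
time_s: 8.52
eef_pos: [540.6, 87.4, 72.1]
ee_rot: [0.001, 0.689, 0.725, 0.001]
force: [-0.0, -0.8, -4.6]
grip_width: 0.6
```

```bash
python3 p.py 0 0 60
```

```text
8.52 [540.6  87.4  72.1] [0.0013 0.6888 0.7249 0.0015] F [-0.  -0.8 -4.6] g 0.6 q [-0.05  0.56  1.63  0.    0.94 -0.11]
shift [ -1.9  -1.7 -12.1] turn [-0.     0.004 -0.   ]
```

Request:
play_rows(
  plan=[
    [-3,0,-4,0,0.004,0,-1],
    [-1,0,-4,0,0.002,0,-1],
    [0,0,-3,0,0,0,-1],
  ],
)

```text
time_s: 8.77
eef_pos: [536.6, 87.6, 61.0]
ee_rot: [-0.001, 0.689, 0.725, -0.0]
force: [-0.1, -0.5, -3.5]
grip_width: 0.593
```

Request:
play_rows(
  plan=[
    [0,0,-2,0,0,0,-1],
  ],
)

```text
time_s: 8.85
eef_pos: [536.4, 87.6, 58.5]
ee_rot: [-0.001, 0.689, 0.725, -0.0]
force: [-0.6, 0.0, -4.7]
grip_width: 0.594
```

```bash
python3 p.py 0 0 60
```

```text
8.85 [536.4  87.6  58.5] [-7.000e-04  6.886e-01  7.251e-01 -5.000e-04] F [-0.6  0.  -4.7] g 0.594 q [-0.05  0.58  1.65  0.    0.92 -0.11]
shift [ 2.3 -1.9  1.5] turn [-0.    -0.002 -0.   ]
```

Still no contact. Continuing in small steps while correcting x by +2.

Request:
play_rows(
  plan=[
    [2,0,-1.5,0,0,0,-1],
  ],
)

```text
time_s: 8.93
eef_pos: [538.1, 87.6, 56.6]
ee_rot: [-0.001, 0.689, 0.725, -0.001]
force: [0.3, 0.2, -3.9]
grip_width: 0.595
```

Request:
play_rows(
  plan=[
    [0.5,0,-2,0,0,0,-1],
  ],
)

```text
time_s: 9.02
eef_pos: [538.7, 87.6, 56.0]
ee_rot: [-0.001, 0.689, 0.725, -0.001]
force: [-17.3, -1.6, 38.9]
grip_width: 0.597
```

Request:
play_rows(
  plan=[
    [0,0,-1.5,0,0,0,-1],
  ],
)

```text
time_s: 9.1
eef_pos: [538.6, 87.6, 56.0]
ee_rot: [-0.002, 0.688, 0.725, -0.001]
force: [-9.8, -0.6, 16.9]
grip_width: 0.596
```

Contact at z 56, so the stone is on the bed. Opening.

Request:
play_rows(
  plan=[
    [0,0,0,0,0,0,0.3],
    [0,0,0,0,0,0,0.5],
    [0,0,0,0,0,0,1],
    [0,0,0,0,0,0,1],
    [0,0,0,0,0,0,1],
  ],
)

```text
time_s: 9.52
eef_pos: [541.0, 87.5, 58.2]
ee_rot: [0.001, 0.688, 0.725, 0.001]
force: [-0.4, -1.0, -0.5]
grip_width: 1.002
```

Request:
play_rows(
  plan=[
    [0,0,10,0,0,0,1],
    [0,0,25,0,0,0,1],
    [0,0,35,0,0,0,1],
    [0,0,40,0,0,0,1],
    [-20,0,35,0,0,0,1],
  ],
)

```text
time_s: 9.93
eef_pos: [518.1, 87.2, 203.5]
ee_rot: [-0.004, 0.689, 0.725, -0.004]
force: [0.5, 0.5, 0.7]
grip_width: 0.999
```

Request:
play_rows(
  plan=[
    [-35,0,10,0,0,0,1],
    [-40,0,0,0,0,0,1],
    [-40,0,0,0,0,0,1],
    [0,0,0,0,0,0,1],
  ],
)

```text
time_s: 10.27
eef_pos: [398.8, 87.3, 223.4]
ee_rot: [0.002, 0.689, 0.725, 0.001]
force: [1.0, -0.9, 0.4]
grip_width: 1.001
```

Run:
```python
from h import *
import pickle
st(); c=optics.capture("top"); s=optics.capture("side"); pickle.dump((c,s),open("t3.pkl","wb"))
a=cv2.resize(c["img"][235:310,160:395],None,fx=3.4,fy=3.4,interpolation=cv2.INTER_CUBIC)
b=cv2.resize(s["img"][210:430,230:430],None,fx=1.5,fy=1.5)
o=np.zeros((255+330,800,3),np.uint8); o[:255,:a.shape[1]]=a; o[255:,:300]=b
cv2.imwrite("pics/t3.png",o)
```

```text
10.27 [398.8  87.3 223.4] [0.0016 0.6886 0.7251 0.0011] F [ 1.  -0.9  0.4] g 1.001 q [-0.07  0.08  1.86 -0.    1.2  -0.12]
```

View pics/t3.png

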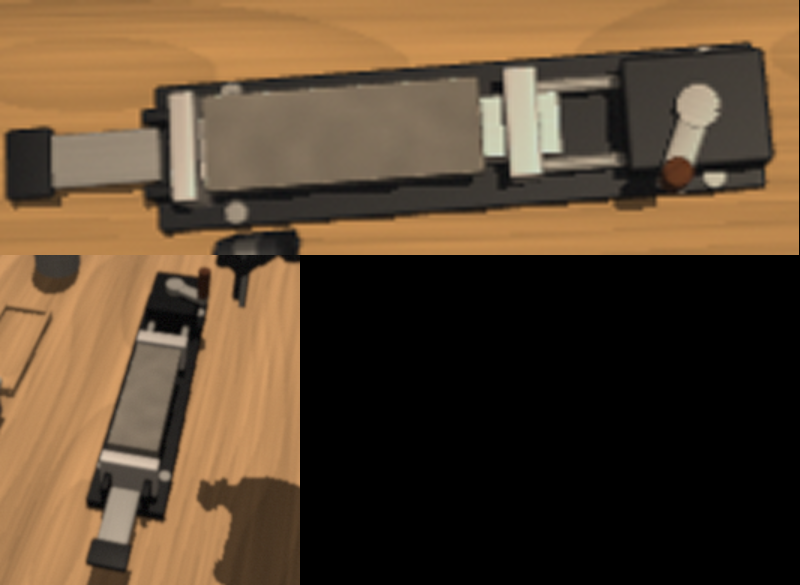

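The stone lies flat between the jaws (crop corners (204,97), (480,80), (484,173), (206,191)) and the lever is down. Checking the numbers and planning the crank.

```bash
cat > k.py <<'E'
from h import *
import pickle,sys
hp,_=pickle.load(open("poses.pkl","rb")); Hx=Ro.from_euler('z',hp[2])
def knob(a,r=42): return Hx.apply([-r*np.cos(a),-190+r*np.sin(a),0])+[hp[0],hp[1],0]
E
python3 - <<'E'
from k import *
c,s=pickle.load(open("t3.pkl","rb"))
A=lambda u,v:((u+.5)/3.4-.5+160,(v+.5)/3.4-.5+235)
L=[Hx.inv().apply(at(c,*A(u,v),65)-np.array([hp[0],hp[1],0])).round(1) for u,v in [(204,97),(480,80),(484,173),(206,191)]]
print(L,np.mean(L,0)); print("yaw",np.arctan2(-(L[0]-L[1])[0],(L[0]-L[1])[1]),np.arctan2(-(L[3]-L[2])[0],(L[3]-L[2])[1]))
k=at(c,*A(678,169),108); print("knob top",k.round(1)); print("model",knob(.417),knob(.35))
o,d=ray(s,230+204/1.5,210+(271-255)/1.5); print("side knob", (o+d*(108-o[2])/d[2]).round(1))
# tool y along holder x? finger opening direction choice
togo([k[0],k[1],150],Hx.apply([0,1,0]),[0,0,-1])
E
```

```text
[array([25.4, 75.5, 65. ]), array([ 23.3, -74.4,  65. ]), array([-27.2, -73.1,  65. ]), array([-25.6,  76.4,  65. ])] [-1.025  1.1   65.   ]
yaw -0.014008423169173573 -0.010701932549441063
knob top [510.6 -89.5 108. ]
model [509.18911296 -88.98752314   0.        ] [508.27100441 -91.64698002   0.        ]
side knob [509.1 -93.2 108. ]
10.37 [404.   86.7 224.4] [0.0035 0.6889 0.7248 0.0027] F [-0.1 -0.4  0.6] g 1.001 q [-0.07  0.08  1.85 -0.    1.2  -0.12]
shift [ 106.6 -176.2  -74.4] turn [0.001 0.009 0.   ]
```

Request:
play_rows(
  plan=[
    [21,-35,0,0,0,0,0],
    [21,-35,-5,0,0,0,0],
    [21,-35,-10,0,0,0,0],
    [21,-35,-15,0,0,0,0],
    [21,-35,-15,0,0,0,0],
  ],
  grip_force=40,
)

```text
time_s: 10.78
eef_pos: [511.1, -84.3, 186.0]
ee_rot: [0.009, 0.685, 0.728, 0.006]
force: [1.1, 1.2, -0.0]
grip_width: 0.499
```

Request:
play_rows(
  plan=[
    [0,0,-15,0,0,0,0],
    [0,0,0,0,0,0,0],
  ],
)

```text
time_s: 10.95
eef_pos: [514.7, -91.2, 167.4]
ee_rot: [0.008, 0.688, 0.726, 0.006]
force: [-0.3, 0.1, -0.9]
grip_width: 0.5
```

Run:
```python
from k import *
togo([509.7,-90.5,95],Hx.apply([0,1,0]),[0,0,-1])
c=optics.capture("wrist"); print("knob top in wrist pred",proj(c,(509.7,-90.5,108)).round(0)); cv2.imwrite("pics/w4.png",c["img"][::1]); pickle.dump(c,open("w4.pkl","wb"))
```

```text
10.95 [514.7 -91.2 167.4] [0.008  0.6877 0.726  0.0055] F [-0.3  0.1 -0.9] g 0.5 q [-0.4   0.38  1.63  0.01  1.11 -0.46]
shift [ -5.    0.7 -72.4] turn [ 0.003  0.019 -0.003]
knob top in wrist pred [310. 265.]
```

View pics/w4.png

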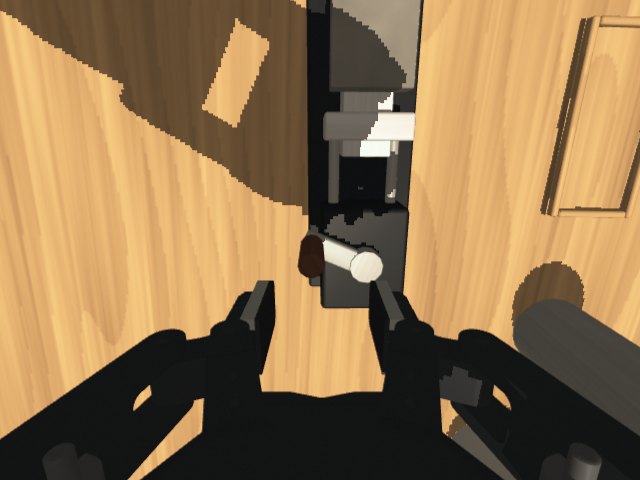

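The wrist view shows the knob top at about (312,264), against a prediction of (310,265). Descending onto it.

Request:
play_rows(
  plan=[
    [-3,0,-20,0.003,0.019,-0.003,0],
    [-2,0,-20,0,0,0,0],
    [0,0,-15,0,0,0,0],
    [0,0,0,0,0,0,0],
  ],
)

```text
time_s: 11.33
eef_pos: [513.3, -90.4, 116.6]
ee_rot: [0.004, 0.688, 0.726, 0.002]
force: [-0.7, 0.8, -0.0]
grip_width: 0.499
```

```bash
python3 -c "
from k import *
togo([509.7,-90.5,95],Hx.apply([0,1,0]),[0,0,-1])"
```

```text
11.33 [513.3 -90.4 116.6] [0.0044 0.6878 0.7259 0.0016] F [-0.7  0.8 -0. ] g 0.499 q [-0.4   0.45  1.68 -0.    1.   -0.45]
shift [ -3.6  -0.1 -21.6] turn [ 0.004  0.008 -0.003]
```

Request:
play_rows(
  plan=[
    [-4,0,-13,0.004,0.008,-0.003,0],
    [-3,0,-10,0,0.004,0,0],
    [0,0,0,0,0,0,-0.4],
    [0,0,0,0,0,0,-1],
    [0,0,0,0,0,0,-1],
  ],
)

```text
time_s: 11.75
eef_pos: [508.7, -89.6, 95.9]
ee_rot: [0.002, 0.688, 0.726, 0.0]
force: [6.4, -1.5, -9.1]
grip_width: 0.174
```

Request:
play_rows(
  plan=[
    [0,0,0,0,0,0,-1],
    [0,0,0,0,0,0,-1],
  ],
)

```text
time_s: 11.92
eef_pos: [508.8, -89.6, 95.9]
ee_rot: [0.002, 0.688, 0.726, 0.0]
force: [1.3, 0.5, -7.3]
grip_width: 0.171
```

```bash
python3 -c "
from k import *
togo([509.7,-90.5,93],Hx.apply([0,1,0]),[0,0,-1])
for a in np.arange(.35,8.2,.5): print(round(a,2),knob(a)[:2].round(0))"
```

```text
11.92 [508.8 -89.6  95.9] [1.900e-03 6.880e-01 7.257e-01 3.000e-04] F [ 1.3  0.5 -7.3] g 0.171 q [-0.4   0.47  1.71 -0.    0.96 -0.45]
shift [ 0.9 -0.9 -2.9] turn [ 0.002  0.003 -0.002]
0.35 [508. -92.]
0.85 [519. -74.]
1.35 [537. -64.]
1.85 [558. -63.]
2.35 [576. -73.]
2.85 [588. -90.]
3.35 [ 590. -111.]
3.85 [ 582. -130.]
4.35 [ 565. -142.]
4.85 [ 545. -146.]
5.35 [ 525. -139.]
5.85 [ 511. -124.]
6.35 [ 506. -103.]
6.85 [512. -83.]
7.35 [526. -68.]
7.85 [546. -62.]
```

Gripped; the crank radius checks at 42.1 mm. Turning clockwise.

Request:
play_rows(
  plan=[
    [4.8,9.3,0,0,0,0,-1],
    [7,7.9,0,0,0,0,-1],
    [8.7,5.9,0,0,0,0,-1],
    [9.9,3.6,0,0,0,0,-1],
    [10.5,1,0,0,0,0,-1],
  ],
)

```text
time_s: 12.33
eef_pos: [545.2, -61.4, 95.8]
ee_rot: [-0.004, 0.688, 0.725, -0.005]
force: [-5.6, -0.5, -1.9]
grip_width: 0.171
```

```bash
cat > cr.py <<'E'
from k import *
import sys
s=st(); ax=np.array([548.4,-104.]); d=s["eef_pos"][:2]-ax; r=np.hypot(*d); th=np.arctan2(d[1],-d[0])%(2*np.pi); print("r",r.round(1),"theta",th.round(3))
step=float(sys.argv[1]); p=s["eef_pos"][:2]
for i in range(5):
    q=ax+42*np.array([-np.cos(th+step*(i+1)),np.sin(th+step*(i+1))]); print((q-p).round(1).tolist()); p=q
x=Hx.apply([0,1,0]);togo([0,0,94],x,[0,0,-1])
E
python3 cr.py .3
```

```text
12.33 [545.2 -61.4  95.8] [-0.0037  0.6883  0.7254 -0.0051] F [-5.6 -0.5 -1.9] g 0.171 q [-0.32  0.54  1.6  -0.01  1.02 -0.37]
r 42.7 theta 1.495
[12.6, -1.7]
[11.7, -4.6]
[9.8, -7.8]
[7.0, -10.4]
[3.7, -12.0]
12.33 [545.2 -61.4  95.8] [-0.0037  0.6883  0.7254 -0.0051] F [-5.6 -0.5 -1.9] g 0.171 q [-0.32  0.54  1.6  -0.01  1.02 -0.37]
shift [-545.2   61.4   -1.8] turn [ 0.002 -0.012 -0.001]
```

Request:
play_rows(
  plan=[
    [12.6,-1.7,0,0,-0.006,0,-1],
    [11.7,-4.6,0,0,0,0,-1],
    [9.8,-7.8,0,0,0,0,-1],
    [7,-10.4,0,0,0,0,-1],
    [3.7,-12,0,0,0,0,-1],
  ],
)

```text
time_s: 12.75
eef_pos: [589.2, -92.2, 96.0]
ee_rot: [-0.008, 0.687, 0.727, -0.004]
force: [1.2, 6.5, -5.1]
grip_width: 0.172
```

```bash
python3 cr.py .3
```

```text
12.75 [589.2 -92.2  96. ] [-0.0083  0.6869  0.7267 -0.0037] F [ 1.2  6.5 -5.1] g 0.172 q [-0.35  0.63  1.44 -0.    1.09 -0.41]
r 42.5 theta 2.859
[1.2, -12.6]
[-2.1, -12.4]
[-5.7, -11.2]
[-8.7, -9.0]
[-11.0, -6.1]
12.75 [589.2 -92.2  96. ] [-0.0083  0.6869  0.7267 -0.0037] F [ 1.2  6.5 -5.1] g 0.172 q [-0.35  0.63  1.44 -0.    1.09 -0.41]
shift [-589.2   92.2   -2. ] turn [-0.006 -0.017 -0.005]
```

Request:
play_rows(
  plan=[
    [1.2,-12.6,0,-0.003,-0.01,-0.003,-1],
    [-2.1,-12.4,0,0,0,0,-1],
    [-5.7,-11.2,0,0,0,0,-1],
    [-8.7,-9,0,0,0,0,-1],
    [-11,-6.1,0,0,0,0,-1],
  ],
)

```text
time_s: 13.17
eef_pos: [565.9, -141.5, 96.1]
ee_rot: [-0.003, 0.687, 0.726, 0.003]
force: [5.4, 1.0, -10.0]
grip_width: 0.174
```

```bash
python3 cr.py .3
```

```text
13.17 [ 565.9 -141.5   96.1] [-0.0035  0.6875  0.7262  0.0028] F [  5.4   1.  -10. ] g 0.174 q [-0.45  0.6   1.49  0.01  1.06 -0.51]
r 41.4 theta 4.277
[-11.8, -4.1]
[-12.6, 0.2]
[-11.9, 3.9]
[-10.3, 7.2]
[-7.7, 9.9]
13.17 [ 565.9 -141.5   96.1] [-0.0035  0.6875  0.7262  0.0028] F [  5.4   1.  -10. ] g 0.174 q [-0.45  0.6   1.49  0.01  1.06 -0.51]
shift [-565.9  141.5   -2.1] turn [-0.009 -0.001 -0.004]
```

Request:
play_rows(
  plan=[
    [-11.8,-4.1,0,-0.009,0,-0.004,-1],
    [-12.6,0.2,0,0,0,0,-1],
    [-11.9,3.9,0,0,0,0,-1],
    [-10.3,7.2,0,0,0,0,-1],
    [-7.7,9.9,0,0,0,0,-1],
  ],
)

```text
time_s: 13.58
eef_pos: [511.9, -124.4, 96.0]
ee_rot: [0.002, 0.69, 0.723, 0.003]
force: [11.4, -0.2, -12.4]
grip_width: 0.175
```

```bash
python3 cr.py .3
```

```text
13.58 [ 511.9 -124.4   96. ] [0.0022 0.6904 0.7234 0.003 ] F [ 11.4  -0.2 -12.4] g 0.175 q [-0.46  0.49  1.68  0.01  0.97 -0.51]
r 41.8 theta 5.774
[-4.6, 11.6]
[-0.7, 12.5]
[3.0, 12.2]
[6.5, 10.8]
[9.4, 8.4]
13.58 [ 511.9 -124.4   96. ] [0.0022 0.6904 0.7234 0.003 ] F [ 11.4  -0.2 -12.4] g 0.175 q [-0.46  0.49  1.68  0.01  0.97 -0.51]
shift [-511.9  124.4   -2. ] turn [-0.001  0.007  0.004]
```

Request:
play_rows(
  plan=[
    [-4.6,11.6,0,0,0.007,0.004,-1],
    [-0.7,12.5,0,0,0,0,-1],
    [3,12.2,0,0,0,0,-1],
    [6.5,10.8,0,0,0,0,-1],
  ],
)

```text
time_s: 13.92
eef_pos: [514.9, -77.9, 95.9]
ee_rot: [0.002, 0.69, 0.724, -0.001]
force: [2.4, -8.6, -7.5]
grip_width: 0.175
```

```bash
python3 cr.py .2
```

```text
13.92 [514.9 -77.9  95.9] [ 0.0017  0.6895  0.7243 -0.001 ] F [ 2.4 -8.6 -7.5] g 0.175 q [-0.37  0.48  1.7  -0.    0.96 -0.42]
r 42.5 theta 0.661
[6.2, 5.8]
[6.9, 4.8]
[7.7, 3.3]
[8.2, 1.7]
[8.4, 0.1]
13.92 [514.9 -77.9  95.9] [ 0.0017  0.6895  0.7243 -0.001 ] F [ 2.4 -8.6 -7.5] g 0.175 q [-0.37  0.48  1.7  -0.    0.96 -0.42]
shift [-514.9   77.9   -1.9] turn [0.004 0.001 0.002]
```

Now at about 6.99 rad in holder terms (θ 0.66 + 2π + 0.05). The last stretch goes with smaller steps, watching the force.

Request:
play_rows(
  plan=[
    [6.2,5.8,0,0,0,0,-1],
    [6.9,4.8,0,0,0,0,-1],
    [7.7,3.3,0,0,0,0,-1],
  ],
)

```text
time_s: 14.17
eef_pos: [534.2, -63.6, 95.8]
ee_rot: [0.0, 0.689, 0.725, -0.004]
force: [-4.6, -4.9, -4.7]
grip_width: 0.169
```

Request:
play_rows(
  plan=[
    [8,1.7,0,0,0,0,-1],
  ],
)

```text
time_s: 14.25
eef_pos: [541.6, -61.7, 95.8]
ee_rot: [-0.001, 0.689, 0.725, -0.005]
force: [-3.9, -3.0, -1.4]
grip_width: 0.176
```

Request:
play_rows(
  plan=[
    [8,0.5,0,0,0,0,-1],
  ],
)

```text
time_s: 14.33
eef_pos: [548.9, -61.0, 95.7]
ee_rot: [-0.002, 0.689, 0.725, -0.007]
force: [-7.3, -4.8, -1.5]
grip_width: 0.176
```

```bash
python3 cr.py .1
```

```text
14.33 [548.9 -61.   95.7] [-0.0016  0.6885  0.7252 -0.0066] F [-7.3 -4.8 -1.5] g 0.176 q [-0.32  0.54  1.59 -0.01  1.02 -0.36]
r 43.0 theta 1.583
[4.2, -1.3]
[4.1, -0.7]
[4.1, -1.1]
[3.9, -1.5]
[3.8, -1.9]
14.33 [548.9 -61.   95.7] [-0.0016  0.6885  0.7252 -0.0066] F [-7.3 -4.8 -1.5] g 0.176 q [-0.32  0.54  1.59 -0.01  1.02 -0.36]
shift [-548.9   61.    -1.7] turn [ 0.007 -0.011 -0.001]
```

Request:
play_rows(
  plan=[
    [5,-1,0,0,0,0,-1],
  ],
)

```text
time_s: 14.42
eef_pos: [553.2, -61.4, 95.7]
ee_rot: [-0.003, 0.688, 0.725, -0.008]
force: [-8.2, 2.3, 1.9]
grip_width: 0.175
```

Request:
play_rows(
  plan=[
    [5,-1,0,0,0,0,-1],
  ],
)

```text
time_s: 14.5
eef_pos: [557.0, -61.8, 95.7]
ee_rot: [-0.005, 0.688, 0.725, -0.009]
force: [-10.2, -0.4, 2.1]
grip_width: 0.177
```

Request:
play_rows(
  plan=[
    [5,-1,0,0,0,0,-1],
  ],
)

```text
time_s: 14.58
eef_pos: [560.3, -62.5, 95.6]
ee_rot: [-0.008, 0.688, 0.726, -0.011]
force: [-13.5, -1.9, 2.3]
grip_width: 0.169
```

Request:
play_rows(
  plan=[
    [6,-2,0,0,0,0,-1],
  ],
)

```text
time_s: 14.67
eef_pos: [564.4, -63.9, 95.5]
ee_rot: [-0.011, 0.688, 0.726, -0.012]
force: [-13.0, 1.9, 3.9]
grip_width: 0.17
```

Request:
play_rows(
  plan=[
    [7,-3,0,0,0,0,-1],
  ],
)

```text
time_s: 14.75
eef_pos: [569.1, -65.9, 95.5]
ee_rot: [-0.014, 0.688, 0.726, -0.014]
force: [-16.5, 3.3, 4.5]
grip_width: 0.17
```

Request:
play_rows(
  plan=[
    [8,-3,0,0,0,0,-1],
    [3,-1,0,0,0,0,-1],
  ],
)

```text
time_s: 14.92
eef_pos: [574.5, -68.9, 95.2]
ee_rot: [-0.022, 0.687, 0.726, -0.02]
force: [-16.7, 2.5, 7.1]
grip_width: 0.171
```

Run:
```python
from h import *
import pickle
st(); w=optics.capture("wrist"); s=optics.capture("side")
o=np.zeros((600,760,3),np.uint8); o[:330,:]=cv2.resize(w["img"][0:330,0:640],(760,330)); o[330:600,:380]=cv2.resize(s["img"][210:375,250:430][:, :],(380,270)); cv2.imwrite("pics/w5.png",o)
```

```text
14.92 [574.5 -68.9  95.2] [-0.0221  0.6873  0.7258 -0.0199] F [-16.7   2.5   7.1] g 0.171 q [-0.31  0.62  1.47 -0.02  1.12 -0.36]
```

View pics/w5.png

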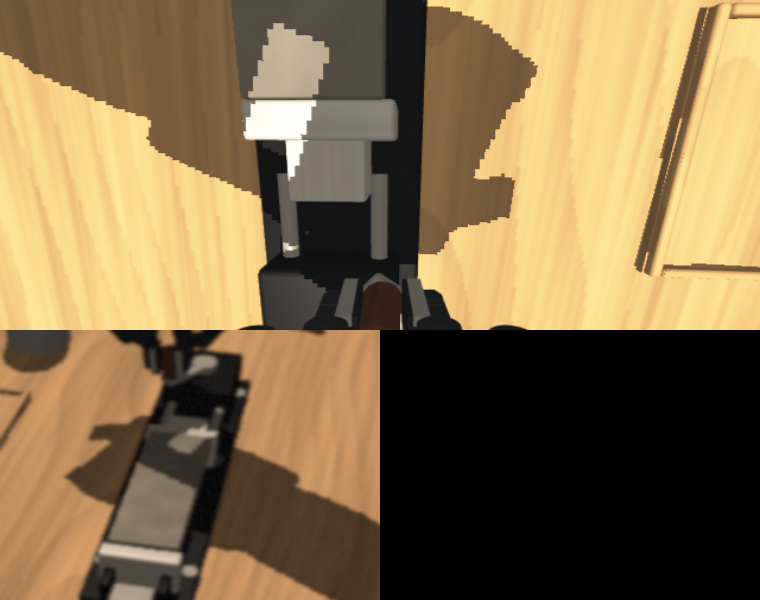

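The wrist view shows the sliding jaw pressed on the stone's end at about (320,100), with the knob still between the fingers. The side view shows the stone's other end against the fixed jaw. The tangential force rose from about 6 to 17 N, so it is clamped. Releasing and retreating.

Request:
play_rows(
  plan=[
    [0,0,0,0,0,0,-0.3],
    [0,0,0,0,0,0,0],
    [0,0,0,0,0,0,0],
    [0,0,25,0,0,0,0],
    [0,0,35,0,0,0,0],
  ],
)

```text
time_s: 15.43
eef_pos: [568.8, -67.1, 151.4]
ee_rot: [-0.031, 0.687, 0.726, -0.025]
force: [0.3, 0.5, 0.0]
grip_width: 0.498
```

Request:
play_rows(
  plan=[
    [-10,0,40,0,0,0,0],
    [-35,0,20,0,0,0,0],
    [-40,0,0,0,0,0,0],
    [-40,0,0,0,0,0,0],
    [-40,0,0,0,0,0,0],
  ],
)

```text
time_s: 15.85
eef_pos: [406.5, -67.9, 222.8]
ee_rot: [-0.02, 0.686, 0.727, -0.02]
force: [0.1, -0.0, 1.2]
grip_width: 0.5
```

Run:
```python
from h import *
import pickle
st(); c=optics.capture("top"); s=optics.capture("side"); pickle.dump((c,s),open("t6.pkl","wb"))
a=cv2.resize(c["img"][235:310,160:395],None,fx=3.4,fy=3.4,interpolation=cv2.INTER_CUBIC)
o=np.zeros((255+330,800,3),np.uint8); o[:255,:a.shape[1]]=a; o[255:,:440]=cv2.resize(c["img"],(440,330)); o[255:,440:740]=cv2.resize(s["img"][210:430,230:430],(300,330)); cv2.imwrite("pics/t6.png",o)
```

```text
15.85 [406.5 -67.9 222.8] [-0.0196  0.6865  0.7266 -0.0198] F [ 0.1 -0.   1.2] g 0.5 q [-0.44  0.12  1.82 -0.03  1.26 -0.48]
```

View pics/t6.png

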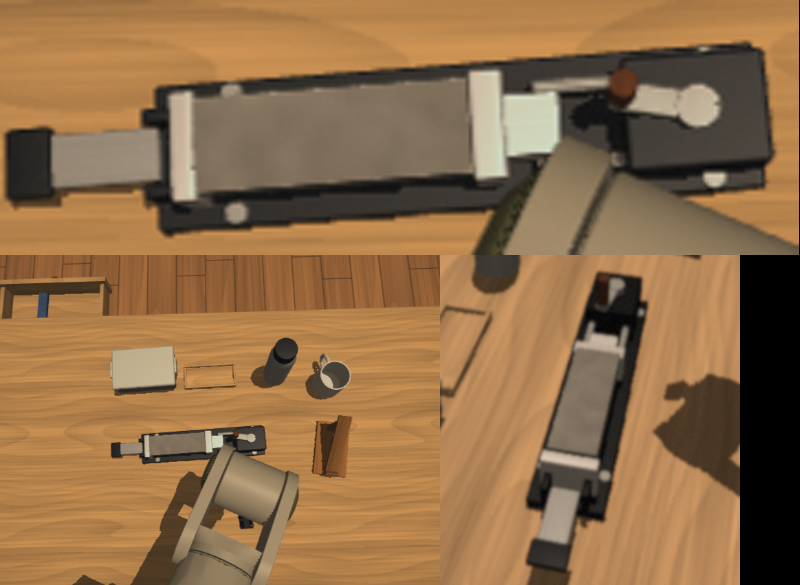

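Run:
```python
from k import *
c,s=pickle.load(open("t6.pkl","rb"))
A=lambda u,v:((u+.5)/3.4-.5+160,(v+.5)/3.4-.5+235)
h=lambda w:Hx.inv().apply(w-np.array([hp[0],hp[1],0]))
k=h(at(c,*A(623,84),108)); print("knob",k.round(1),"angle",np.arctan2(k[1]+190,-k[0])+2*np.pi)
L=[h(at(c,*A(u,v),65)) for u,v in [(193,97),(467,80),(472,178),(196,190)]]; print(np.mean(L,0).round(1))
```

```text
knob [   8.7 -149.3  108. ] angle 8.065485585131027
[-1.1  7.3 65. ]
```

Crank at about 8.07 rad, beyond the nominal 7.9 grip angle. The stone is at about y +7.3 mm (8 is home) and x −1.1 mm. The lever is down and the bystanders haven't moved. Handing in.

Request:
play_rows(
  plan=[
    [0,0,0,0,0,0,0],
    [0,0,0,0,0,0,0],
    [0,0,0,0,0,0,0],
  ],
)

```text
time_s: 16.2
eef_pos: [404.6, -67.5, 224.6]
ee_rot: [-0.019, 0.687, 0.726, -0.019]
force: [-0.2, 0.4, 0.1]
grip_width: 0.501
```

```bash
python3 -c "
from rig import ctrl
print(ctrl.finish_job())"
```

```text
the job is handed in; nothing more can be done
None
```

I pressed the lever until it latched and laid the stone flat on the bed between the jaws. I then turned the crank clockwise until the sliding jaw clamped the stone, and handed the job in at 16.2 s. The hand-in reports no verdict.

**Last checks, from the final pictures:**
- **Stone:** it sits about 1 mm off the bed's centre line at y ≈ +7.3 mm; fully home is 8. I measured its yaw only before clamping, at about 0.7°.
- **Crank:** it reads about 8.07 rad, just past the nominal grip angle of 7.9. The force at the knob rose from about 6 to 17 N before I let go.
- **Lever and bystanders:** the lever is still down, and the lunch box, bottle, mug and spoon rest look unmoved by eye.
- **Robot:** it is clear of everything, with its force reading near 0.

**Disagreed or not measured:**
- **Crank angle:** while I was pressing, the tool position implied about 8.5 rad, but the picture after release shows 8.07. I put the difference down to the fingers flexing.
- **Clamp force:** I inferred the jaw's force on the stone from the crank and did not measure it.

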